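# Jam a freshly hung cabinet door shut with a wedge

## Task

The little cabinet door in its frame swings loosely. Swing it shut against its stop, then slide the tapered wooden wedge, thin end first and lying flat on the bench, in under the door's bottom edge from the front and drive it in bit by bit until it jams the door tight, without forcing it so hard that the hinges are strained; leave it there and leave the other things alone.

Things in the scene. Friction and masses are not known exactly. Their poses are not given: they have to be found in the camera images.
- frame: Fixed wooden door frame: two posts 28 mm wide, 168 mm apart, tops 152 mm above the origin, a rail behind the door, feet 148 mm to the back; nothing else under the door. Origin: middle of the opening, in the front plane of the shut door, 0 to 5 mm above the bench top (varies). +x: through the door to the back, +y: to the hinged side (left from the front), z up. Posts stand 2 mm proud.
- door_swing (a joint): Angle of the door in rad: 0 = shut against its stop, flush in the frame; grows as it opens to the front (-x of the frame); starts 0.25 to 0.6. The upright hinge axis is at x = 0, y = +81 mm of the frame. Light friction keeps the door where it is left.
- door: Pale wooden door leaf, about 0.35 kg. Origin on the hinge axis, level with the frame's; fills x 0 (front) to 16 mm, y -3 to -161 mm (free edge), z 10 to 146 mm, bottom edge rounded (8 mm radius): the gap under it is 10 to 15 mm and must be felt for. Turns with the door. Its hinges give upward 1 mm per 5 N of wedging: 8 N of pinch is tight, over 35 N strains them.
- wedge: Loose pale wooden wedge 165 mm long, 32 mm wide, 0.08 kg, lying flat. Origin: centre of its underside. Thin end (4 mm) at x = +82 mm; the top climbs 1 mm in 6 to 24 mm thickness at x = -37 mm; from there to the butt at x = -82 mm a straight tail 24 mm thick, to hold and tap on. Friction keeps it where it is driven.
- wedge_butt (a point): Middle of the wedge's butt face (24 mm high, 32 mm wide), 12 mm above its underside; axes as the wedge's. Its underside and slope are waxed (friction about 0.35). After first touch the push needed to drive it climbs slowly, 0.6 to 1 N per mm of travel, and is 0.8 to 1.3 times the pinch of door on wedge, the more the harder it is also pressed down.
- offcut: Bystander: loose rough grey-brown offcut of wood without taper, 33x135x20 mm, origin under its centre. Leave alone.
- egg_cup: Bystander: loose turned reddish-brown wooden egg cup, 48 mm across, 57 mm tall, beside the hinged side of the frame near the bench front (a like one farther back is fixed), origin under its centre. Leave alone.

How it is judged (in metres and radians):
On the way, in this order (a step that is already met when the one before it is completed fails the run):
1. the door is shut (within 0.03 rad of its stop) with the wedge not yet touching it (value of joint door_swing below 0.03 rad and contact force between wedge and door below 0.1 N), for 0.2 s.
2. the wedge is under the shut door and pinched by it with more than 8 N (value of joint door_swing below 0.03 rad and contact force between wedge and door above 8 N), for 0.2 s.
At the end, for the whole second after the job is handed in: The door is shut (within 0.03 rad of its stop), the wedge lies flat on the bench (within 0.12 rad) with its butt still at least 50 mm in front of the door, at rest, and is pinched between bench and door with more than 8 N (all of step 2 and angle between wedge's own z axis and vertical below 0.12 rad and x of wedge_butt in the frame of frame below -0.05 m and linear speed of wedge below 0.01 m/s); the robot touches nothing.
It fails at once if the hinges are strained: the door is wedged up with more than 35 N (contact force between wedge and door above 35 N).
It fails at once if a bystander (offcut or egg cup) is moved by more than 30 mm (distance of any of offcut, egg_cup from where it was at the start of the episode above 0.03 m).
It also fails if it takes over 72 s, if anything falls off the work surface, if the arm or the gripper's body presses on something with over 40 N, if the wrist force passes 120 N, or if a joint passes its speed limit or range.

## Robot

A 6-joint arm with a two-finger parallel gripper is mounted at the origin on a cart in front of the work surface, level with it; the furniture and walls round the work are solid. World frame = base frame: x ahead of the robot, y to its left, z up, the work surface at z = 0. Lengths are in m, angles in degrees, forces in N, time in s.
With the tool pointing down it reaches from about 0.275 to 0.725 m from the base axis. Payload 5.6 kg.
Tool frame: the origin (TCP) lies midway between the tips of the shut fingers; the grasp point (between the pads) lies 19 mm behind it; z points along the fingers, y is the direction in which the jaws open and shut (so a half turn about z gives the same grasp; the last joint's range is limited). The gripper opens to 85 mm and grips with 20 to 120 N. Pads are 22 mm wide; open, the fingers measure 114 mm over their backs; the gripper's body (76 mm by 85 mm) begins 54 mm behind the grasp point. The pads swing forward as they close: fully open they stand 13 mm farther back than shut.
Start: joints at [81.509, 14.616, 6.199, 0, -81.583, -16.306], TCP at [0.231, 0.499, 0.231] pointing down, gripper open.
Joint ranges: [-168.99, 168.99], [-69.2, 112.95], [-62.41, 85.93], [-164.36, 98.24], [-168.68, -3.75], [-174.98, 174.98]. Speed limits (degrees/s): [147.25, 147.25, 180, 180, 180, 180].

## Interface

Orientations are given as a 3x3 rotation matrix whose columns are the frame's x, y, z axes.
In Python, from rig import monitor, viewer, workorder gives the robot as it stands.
- The arm moves only by the tool carry_out, never from a script. Its argument "motion" is a list of rows, each a list of 5 numbers: the closure, from 0 (fully open) to 1 (shut), then the shift along the world's x, y, z in units of 25 mm (1.0 is 25 mm), then the turn about the world's z in units of 6 degrees (1.0 is 6 degrees). In form: [[jaw, dx, dy, dz, yaw], ...]. A call has 1 to 12 rows; each row shifts and turns the commanded pose from where the row before left it; what a row does not reach is not made up. A row lasts 1/12 s, in which the tool goes at most 41.7 mm and 7.16 degrees, less where a joint would pass 70% of its speed; a pose out of reach is approached as far as the arm can. A call is refused whole if a number of a shift passes 1 or a number of a turn 1, either way. A call with a gripper value outside its range is refused whole. The fingers move at their own pace and stop on an object; "newtons" is the grip in N (left out, the last holds). Time passes only in rows, so rows that do not move let the fingers close. It gives the time, the measured TCP pose, the force and the opening at its end, in the units of the state.
- monitor.get_state(): the state, without advancing time (a new reading comes with each control period).
- viewer.capture(name): name is "side" or "top" or "wrist"; returns the picture (420x560x3 uint8, red, green, blue); there is no depth.
- viewer.camera_params(name): a dict with "K" (3x3 intrinsics, pixels), "origin" and "orientation" of the camera in the world. Camera axes: x right, y down, z forward; pixel columns grow to the right and rows downward; lengths in m; the calibration is good to about 2 mm. A picture is of the moment at which its call begins: read the wrist's pose just before it. camera_params takes no time and is no camera call; for the wrist camera it gives the pose at the moment of the call.
- workorder.close_job(): hands the job in, once; it reports no verdict.
Trained networks look in the newest picture that a camera, given by its name, has taken for a name from the list of things; names that differ only in an ending like _2 or _b are one class to them, and where a whole thing is asked for, a point or a joint stands for the part that bears it (a point fixed in the world has none). Each returns a list of dicts, best first, with "score" (0 to 1); they miss things now and then, are a little off and sometimes report something else, mostly with a low value. They report only what shows in the picture. A call takes as long as a camera call.
- viewer.trace(target, camera): "region" (420x560 bool, what is visible of it) and "bbox" ([left, top, width, height] in pixels, round what is visible of it).
- viewer.place_of(target, camera): "xy" ([column, row] in pixels: a listed point, or the origin of a listed thing).
The state is a dict: "clock": time; "joint_pos": joint angles; "joint_vel": joint speeds; "tau": joint torques, N m; "tool_pos": TCP position; "orientation": TCP orientation; "contact_force": force on the tool from outside, world axes, zero at the start; "torque": the same for the moment, N m; "opening": finger opening in m.
Only numpy, scipy, OpenCV 4.12 (cv2) and the standard library are available. Lean on these libraries where they do the work, as an engineer would, in place of code of your own. Each camera call takes 0.05 s, during which the arm holds its last target.

## Working session

There is one attempt and no reset: what is moved stays moved. The work goes in short steps, Python scripts to look and compute and a tool call to move; the robot and the scene stay as the last step left them, time stands still between calls to the robot, and variables do not carry over. Pictures are saved under pics/ and viewed, and the job is handed in when it is done.

Besides the shell and the picture viewer there is one more tool, called after "Request:" in YAML: its name, and indented under it one key for each argument. carry_out: Moves the arm, as the interface text tells. Its arguments: {"type":"object","properties":{"motion":{"type":"array"},"newtons":{"type":"number"}},"required":["motion"]}

```bash
ls; mkdir -p pics; cat > h.py <<'E'
import numpy as np, cv2
from rig import monitor, viewer, workorder
def snap(n,f):
    im=viewer.capture(n); cv2.imwrite('pics/'+f,np.ascontiguousarray(im[:,:,::-1])); return im
def ray(cam,px):
    p=viewer.camera_params(cam);K=np.array(p['K']);R=np.array(p['orientation']);o=np.array(p['origin'])
    d=R@np.linalg.inv(K)@np.array([px[0],px[1],1.]);return o,d
def onz(cam,px,z):
    o,d=ray(cam,px);return o+d*(z-o[2])/d[2]
def proj(cam,P):
    p=viewer.camera_params(cam);K=np.array(p['K']);R=np.array(p['orientation']);o=np.array(p['origin'])
    c=K@(R.T@(np.array(P)-o));return c[:2]/c[2]
E
python3 - <<'E'
from h import *
np.set_printoptions(precision=4,suppress=True)
for n in ['top','side']:
    snap(n,n+'0.png')
    p=viewer.camera_params(n);print(n,p['origin'],np.array(p['orientation']).tolist(),np.array(p['K'])[0])
    for t in ['wedge','wedge_butt','frame','door','offcut','egg_cup']:
        r=viewer.place_of(t,n)
        print(n,t,[(np.round(a['xy'],1).tolist(),round(a['score'],2),np.round(onz(n,a['xy'],0.012 if t=='wedge_butt' else 0),3).tolist()) for a in r[:3]])
print(monitor.get_state())
E
```

```text
pics
top [0.5188 0.2813 0.9121] [[0.010380115362801364, -0.9974817171841336, 0.07016036693495072], [-0.9998224553445015, -0.009249782967950529, 0.016416433959237958], [-0.015726124568600546, -0.0703183148151163, -0.9974006334505784]] [380.7529   0.     281.1731]
top wedge [([270.1, 252.4], 0.77, [0.48, 0.322, 0.0])]
top wedge_butt [([265.8, 219.2], 0.56, [0.559, 0.332, 0.012])]
top frame [([232.6, 187.2], 0.68, [0.636, 0.414, 0.0])]
top door [([199.9, 192.1], 0.85, [0.623, 0.493, 0.0]), ([205.2, 253.8], 0.26, [0.475, 0.477, 0.0])]
top offcut [([355.1, 164.6], 0.59, [0.693, 0.119, 0.0])]
top egg_cup [([205.1, 251.2], 0.91, [0.481, 0.477, 0.0])]
side [ 0.5473 -0.3473  0.6008] [[0.9983543942849376, -0.029890664911233218, 0.048939264023074795], [-0.05663149849483519, -0.6481502058946016, 0.7594038345814533], [0.009020908501106383, -0.7609256591480867, -0.6487763593564924]] [484.2714   0.     276.0089]
side wedge [([208.6, 223.2], 0.87, [0.466, 0.324, 0.0])]
side wedge_butt []
side frame [([294.5, 193.3], 0.82, [0.632, 0.405, 0.0])]
side door [([287.3, 167.5], 0.79, [0.625, 0.494, 0.0])]
side offcut [([350.1, 304.7], 0.86, [0.695, 0.123, 0.0])]
side egg_cup [([220.0, 170.0], 0.87, [0.482, 0.491, 0.0])]
{'clock': 0.7, 'joint_pos': array([ 81.5078,  14.6148,   6.2007,  -0.0005, -81.5822, -16.3046]), 'joint_vel': array([ 0.037 ,  0.034 ,  0.0234,  0.0165, -0.0793,  0.0386]), 'tau': array([  0.    , -38.63  ,  23.8032,   5.3673,  -0.0005,   0.    ]), 'tool_pos': array([0.2307, 0.4993, 0.2313]), 'orientation': array([[ 0.9078, -0.4194,  0.    ],
       [-0.4194, -0.9078,  0.0001],
       [-0.    , -0.0001, -1.    ]]), 'contact_force': array([ 0.134 ,  0.5023, -0.5102]), 'torque': array([-0.0147,  0.0228,  0.1   ]), 'opening': 0.08546802351354978}
```

View pics/top0.png

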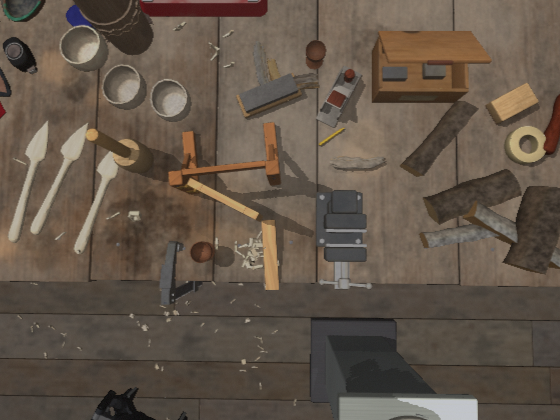

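View pics/side0.png

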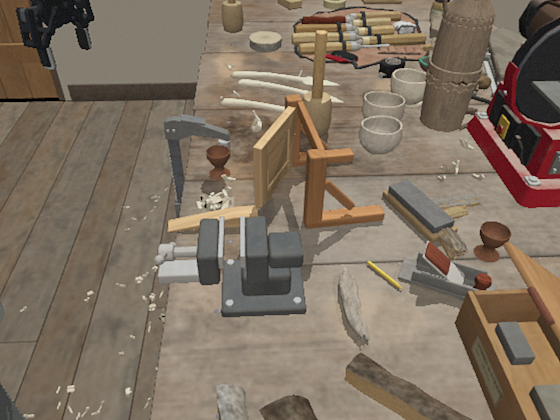

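```bash
python3 - <<'E'
import cv2
a=cv2.imread('pics/top0.png')[110:310,140:380]
cv2.imwrite('pics/t0c.png',cv2.resize(a,None,fx=3,fy=3,interpolation=cv2.INTER_CUBIC))
a=cv2.imread('pics/side0.png')[80:330,140:400]
cv2.imwrite('pics/s0c.png',cv2.resize(a,None,fx=2.4,fy=2.4,interpolation=cv2.INTER_CUBIC))
E
```

```text
(no output)
```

View pics/t0c.png

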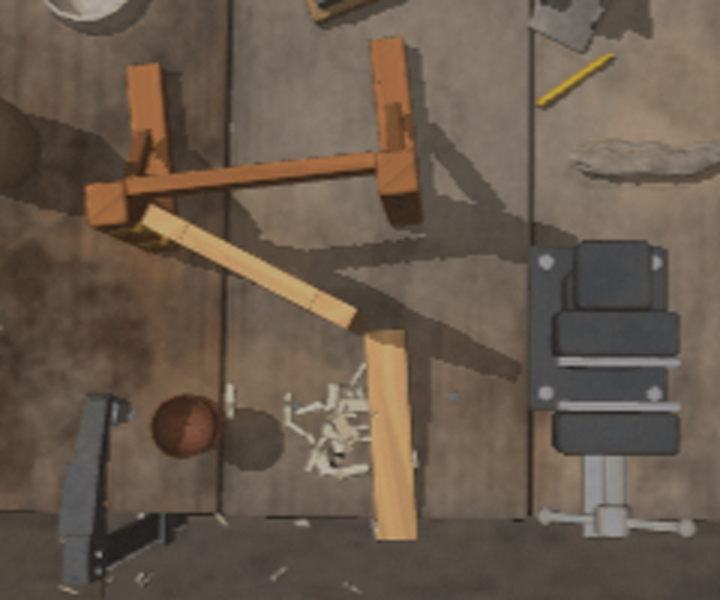

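View pics/s0c.png

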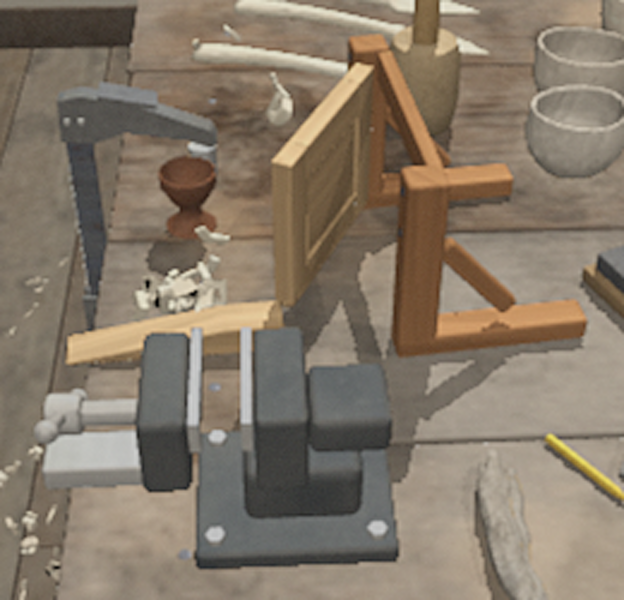

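```bash
python3 - <<'E'
from h import *
a=cv2.imread('pics/side0.png')[190:250,155:275]
a=cv2.resize(a,None,fx=6,fy=6,interpolation=cv2.INTER_CUBIC)
# hypotheses: wedge centre (.48,.322)
def draw(img,c,yaw,col):
    c_,s=np.cos(yaw),np.sin(yaw);
    prof=[(82.5,0),(82.5,4),(-37,24),(-82.5,24),(-82.5,0)]
    for y in (-16,16):
        pts=[]
        for x,z in prof:
            P=[c[0]+(c_*x-s*y)/1e3,c[1]+(s*x+c_*y)/1e3,z/1e3]
            u=proj('side',P); pts.append(((u-[155,190])*6))
        cv2.polylines(img,[np.int32(pts)],True,col,1)
b=a.copy();
draw(a,(.48,.324),np.radians(4),(0,0,255)); draw(b,(.48,.324),np.radians(184),(0,0,255))
cv2.imwrite('pics/s0h.png',cv2.vconcat([a[:300],b[:300]]))
E
```

```text
(no output)
```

View pics/s0h.png

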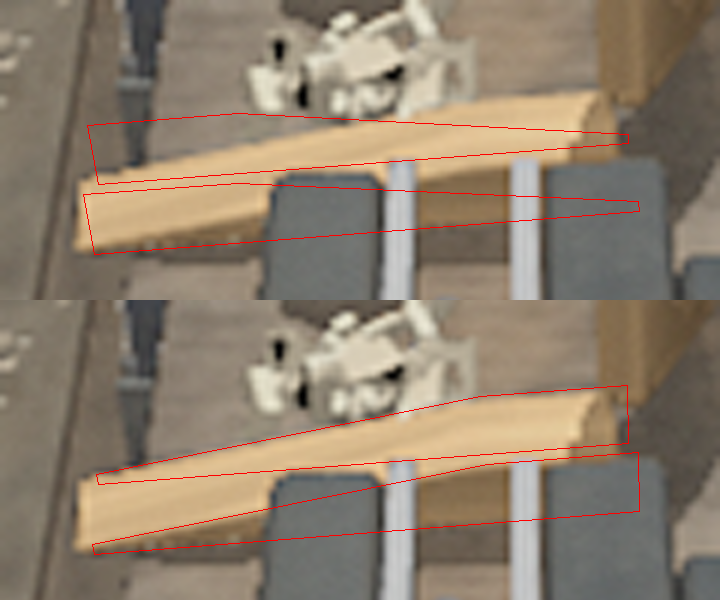

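```bash
python3 - <<'E'
from h import *
np.set_printoptions(precision=4,suppress=True)
off=np.array([140,110])
# front-top corners guesses of posts in crop px: left post front edge, right post front edge
for n,p in dict(Lfl=(88,227),Lfr=(128,221),Rfl=(380,196),Rfr=(417,190)).items():
    print(n,onz('top',np.array(p)/3+off,.1545))
# wedge mask fit
from scipy.optimize import minimize
masks={}
for cam in ('top','side'):
    viewer.capture(cam)
    r=viewer.trace('wedge',cam)[0];masks[cam]=r['region'];print(cam,r['score'],r['bbox'],r['region'].sum())
    for t in ('frame','door','offcut','egg_cup'):
        q=viewer.trace(t,cam); np.save(f'm_{cam}_{t}.npy',q[0]['region']) if q else print('none',t,cam)
    np.save(f'm_{cam}_wedge.npy',r['region'])
def sil(cam,c,yaw):
    c_,s=np.cos(yaw),np.sin(yaw);P=[]
    for y in (-16,16):
        for x,z in [(82.5,0),(82.5,4),(-37,24),(-82.5,24),(-82.5,0)]:
            P.append(proj(cam,[c[0]+(c_*x-s*y)/1e3,c[1]+(s*x+c_*y)/1e3,z/1e3]))
    h=cv2.convexHull(np.float32(P)); m=np.zeros((420*4,560*4),np.uint8)
    cv2.fillConvexPoly(m,np.int32(np.round(h*4)),1); return cv2.resize(m.astype(np.float32),(560,420),interpolation=cv2.INTER_AREA)
def cost(v,flip):
    return np.abs(sil('top',v[:2],v[2]+flip)-masks['top']).sum()
for flip in (0,np.pi):
    best=min((minimize(cost,[.478,.322,y0],args=(flip,),method='Nelder-Mead',options=dict(initial_simplex=np.array([[.478,.322,y0],[.488,.322,y0],[.478,.330,y0],[.478,.322,y0+.1]]))) for y0 in (0,.08)),key=lambda r:r.fun)
    print(flip,best.x,best.fun)
    for t in np.degrees(best.x[2:]):print(t)
E
```

```text
Lfl [0.6179 0.5194 0.1545]
Lfr [0.6222 0.4926 0.1545]
Rfl [0.6404 0.3236 0.1545]
Rfr [0.6447 0.2989 0.1545]
top 0.64 [261.8, 218.9, 17.1, 72.3] 990
side 0.74 [164.6, 206.5, 95.2, 24.9] 1134
0 [0.4776 0.3202 0.0676] 60.75
3.871973754944541
3.141592653589793 [0.4759 0.3202 0.0672] 52.3125
3.8509895322933545
```

Request:
carry_out:
  motion:
    - [1,0.3,-0.9,0,0.8]
    - [1,0.3,-0.9,0,0.8]
    - [1,0.3,-0.9,0,0.8]
    - [1,0.3,-0.9,0,0.8]
    - [1,0.3,-0.9,0,0.8]
    - [1,0.3,-0.9,0,0.8]
    - [1,1,0,0,0]
    - [1,1,0,0,0]
    - [1,1,0,0,0]
    - [1,0.6,0,-0.5,0]
    - [1,0,0,-0.5,0]
    - [1,0,0,0,0]
  newtons: 60

```text
clock: 2.3
tool_pos: [0.3654, 0.3631, 0.2035]
orientation: [[0.998, 0.068, -0.003], [0.068, -0.998, -0.004], [-0.004, 0.004, -1.0]]
contact_force: [-0.3, -0.6, -0.0]
opening: -0.0003
```

```bash
python3 - <<'E'
from h import *
np.set_printoptions(precision=4,suppress=True)
s=monitor.get_state();print(s['joint_pos'])
snap('wrist','w1.png');
p=viewer.camera_params('wrist');print(p['origin'],p['orientation'])
for t in ['wedge','wedge_butt','frame','door']:
    r=viewer.place_of(t,'wrist');print(t,[(np.round(a['xy'],1).tolist(),round(a['score'],2),onz('wrist',a['xy'],0.012 if t=='wedge_butt' else 0)) for a in r[:2]])
E
```

```text
[ 62.2078  11.4598  -1.9179  -0.0728 -76.9045  31.7018]
[0.4382 0.3696 0.3486] [[ 0.0686 -0.9541 -0.2915]
 [-0.9976 -0.0651 -0.0216]
 [ 0.0016  0.2923 -0.9563]]
wedge [([334.8, 63.0], 0.69, array([0.4759, 0.3245, 0.    ]))]
wedge_butt []
frame [([334.8, 64.7], 0.55, array([0.4749, 0.3253, 0.    ]))]
door []
```

View pics/w1.png

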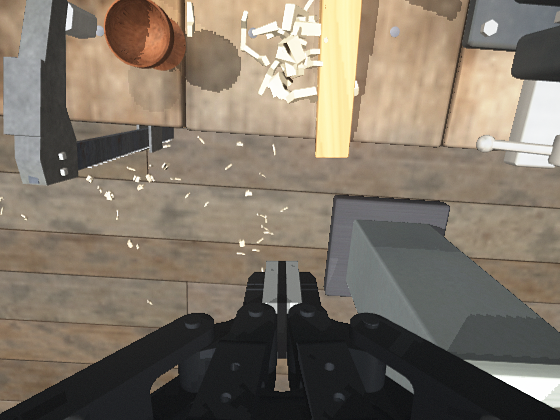

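Request:
carry_out:
  motion:
    - [1,1,0,0,0]
    - [1,1,0,0,0]
    - [1,1,0,0,0]
    - [1,1,0,0,0]
    - [1,0.8,0,-0.5,0]
    - [1,0.4,0,-0.9,0]
    - [1,0,0,-0.9,0]
    - [1,0,0,-0.9,0]
    - [1,0,0,-0.9,0]
    - [1,0,0,0,0]
    - [1,0,0,0,0]

```text
clock: 3.47
tool_pos: [0.4953, 0.3642, 0.1039]
orientation: [[0.998, 0.071, -0.001], [0.071, -0.998, -0.001], [-0.001, 0.001, -1.0]]
contact_force: [-0.1, -0.0, 1.7]
opening: -0.0
```

Request:
carry_out:
  motion:
    - [1,0.6,0,0,0]
    - [1,0.6,0,0,0]
    - [1,0.6,0,0,0]
    - [1,0.4,0,0,0]
    - [1,0.4,0,0,0]
    - [1,0.4,0,0,0]
    - [1,0.4,0,0,0]
    - [1,0.4,0,0,0]
    - [1,0.4,0,0,0]
    - [1,0.4,0,0,0]
    - [1,0,0,0,0]

```text
clock: 4.38
tool_pos: [0.6128, 0.3648, 0.1064]
orientation: [[0.998, 0.069, 0.004], [0.069, -0.998, 0.002], [0.004, -0.002, -1.0]]
contact_force: [-0.5, 0.8, 0.4]
opening: -0.0
```

```bash
python3 - <<'E'
from h import *
snap('top','top2.png');a=cv2.imread('pics/top2.png')[110:310,140:380]
cv2.imwrite('pics/t2c.png',cv2.resize(a,None,fx=3,fy=3,interpolation=cv2.INTER_CUBIC))
E
```

```text
(no output)
```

View pics/t2c.png

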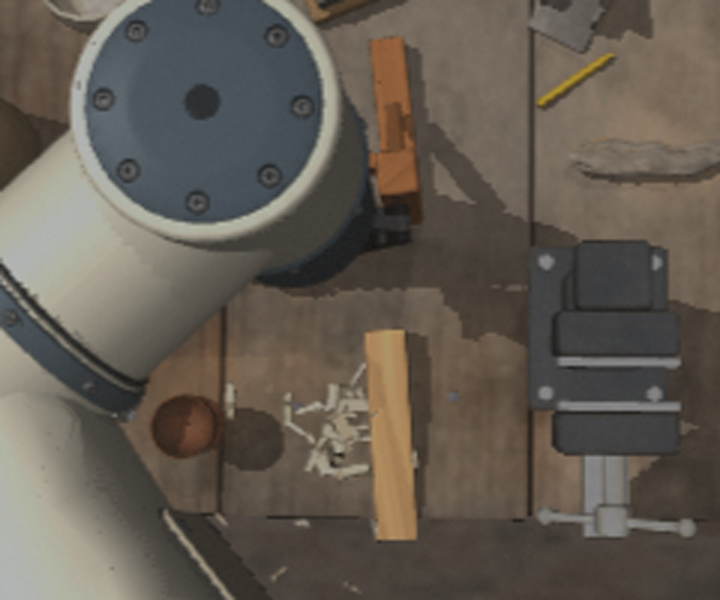

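Request:
carry_out:
  motion:
    - [1,0.2,0,0,0]
    - [1,0.2,0,0,0]
    - [1,0.1,0,0,0]
    - [1,0,0,0,0]

```text
clock: 4.77
tool_pos: [0.6235, 0.3643, 0.104]
orientation: [[0.998, 0.07, 0.0], [0.07, -0.998, 0.0], [0.0, -0.0, -1.0]]
contact_force: [0.8, -0.4, -0.8]
opening: -0.0001
```

Request:
carry_out:
  motion:
    - [1,0.1,0,0,0]
    - [1,0.1,0,0,0]
    - [1,0.1,0,0,0]
    - [1,0,0,0,0]

```text
clock: 5.1
tool_pos: [0.6258, 0.3641, 0.1024]
orientation: [[0.997, 0.071, -0.01], [0.071, -0.997, -0.003], [-0.01, 0.002, -1.0]]
contact_force: [-16.1, -1.2, 5.6]
opening: -0.0
```

Request:
carry_out:
  motion:
    - [1,0,0,0,0]
    - [1,-0.4,0,0,0]
    - [1,-1,0,0,0]
    - [1,-1,0,0.4,0]
    - [0,-1,-0.8,0.8,0]
    - [0,-0.4,-0.8,0.8,0]
    - [0,0,0,0.6,0]
    - [0,0,0,0,0]
    - [0,0,0,0,0]
    - [0,0,0,0,0]

```text
clock: 5.93
tool_pos: [0.5354, 0.3243, 0.1682]
orientation: [[0.998, 0.07, -0.001], [0.07, -0.998, -0.0], [-0.001, 0.0, -1.0]]
contact_force: [-0.8, -0.2, -0.4]
opening: 0.0723
```

```bash
python3 - <<'E'
from h import *
np.set_printoptions(precision=4,suppress=True)
for n in('top','side','wrist'): 
    snap(n,n+'3.png')
    for t in ['wedge','wedge_butt','door','frame']:
        r=viewer.place_of(t,n);print(n,t,[(np.round(a['xy'],1).tolist(),round(a['score'],2),onz(n,a['xy'],0.012 if t=='wedge_butt' else 0)) for a in r[:2]])
a=cv2.imread('pics/side3.png');b=cv2.imread('pics/wrist3.png')
cv2.imwrite('pics/c3.png',cv2.resize(cv2.vconcat([a[80:330,140:400],cv2.resize(b,(260,195))]),None,fx=1.35,fy=1.35,interpolation=cv2.INTER_CUBIC))
E
```

```text
top wedge [([271.1, 253.9], 0.68, array([0.4764, 0.3192, 0.    ]))]
top wedge_butt []
top door [([201.0, 191.5], 0.66, array([0.6245, 0.4906, 0.    ]))]
top frame []
side wedge [([210.8, 222.2], 0.83, array([0.4698, 0.3265, 0.    ])), ([351.5, 305.7], 0.42, array([0.6969, 0.1214, 0.    ]))]
side wedge_butt [([259.3, 217.1], 0.79, array([0.5598, 0.323 , 0.012 ]))]
side door [([285.4, 165.1], 0.75, array([0.6211, 0.5031, 0.    ]))]
side frame [([293.5, 191.3], 0.61, array([0.6308, 0.4118, 0.    ]))]
wrist wedge [([280.8, 251.8], 0.86, array([0.4749, 0.3219, 0.    ]))]
wrist wedge_butt [([276.7, 167.6], 0.94, array([0.5561, 0.3309, 0.012 ]))]
wrist door [([82.1, 70.6], 0.83, array([0.6221, 0.4936, 0.    ]))]
wrist frame [([184.8, 61.4], 0.97, array([0.6348, 0.4104, 0.    ])), ([113.9, 237.0], 0.31, array([0.4788, 0.4773, 0.    ]))]
```

View pics/c3.png

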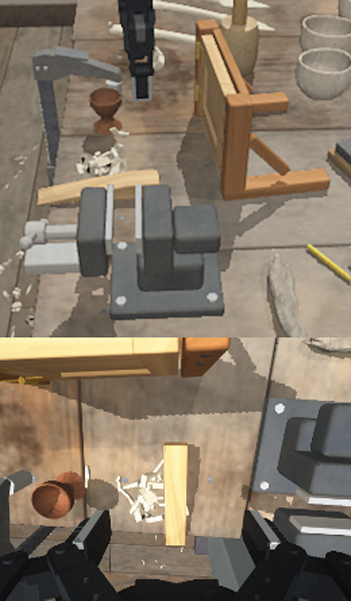

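View pics/wrist3.png

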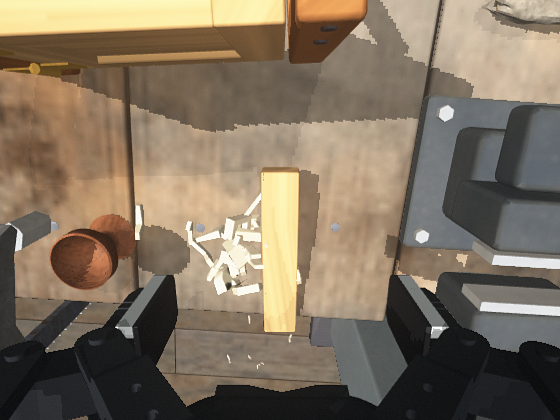

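```bash
python3 - <<'E'
from h import *
np.set_printoptions(precision=4,suppress=True)
b=(onz('wrist',(262,169),.024)+onz('wrist',(299,170),.024))/2
t=(onz('wrist',(265,332),.004)+onz('wrist',(296,331.5),.004))/2
print(b,t,np.hypot(*(b-t)[:2]),np.degrees(np.arctan2(*(b-t)[1::-1])))
u=(b-t)[:2];u/=np.hypot(*u);print('grip',b[:2]-u*.024, 'mid',(b+t)/2)
E
```

```text
[0.5568 0.3277 0.024 ] [0.3906 0.3164 0.004 ] 0.16658300631958223 3.900868497706272
grip [0.5329 0.3261] mid [0.4737 0.322  0.014 ]
```

Request:
carry_out:
  motion:
    - [0,-0.1,0.05,-1,0]
    - [0,0,0,-1,0]
    - [0,0,0,-1,0]
    - [0,0,0,-1,0]
    - [0,0,0,-1,0]
    - [0,0,0,-0.8,0]
    - [0,0,0,-0.6,0]
    - [0,0,0,0,0]
    - [0,0,0,0,0]

```text
clock: 7.43
tool_pos: [0.533, 0.3252, 0.0085]
orientation: [[0.998, 0.07, -0.001], [0.07, -0.998, -0.001], [-0.001, 0.001, -1.0]]
contact_force: [-0.3, 0.6, 0.7]
opening: 0.0856
```

Request:
carry_out:
  motion:
    - [0.3,0,0,-0.1,0]
    - [0.7,0,0,0,0]
    - [1,0,0,0,0]
    - [1,0,0,0,0]
    - [1,0,0,0,0]
    - [1,0,0,0,0]
    - [1,0,0,0,0]
    - [1,0,0,0,0]
    - [1,0,0,0,0]
  newtons: 60

```text
clock: 8.18
tool_pos: [0.5337, 0.326, 0.0074]
orientation: [[0.998, 0.07, 0.002], [0.07, -0.998, 0.001], [0.002, -0.001, -1.0]]
contact_force: [-1.3, 1.1, 5.3]
opening: 0.0302
```

Request:
carry_out:
  motion:
    - [1,0,0,0.4,0]
    - [1,0,0,0.8,0]
    - [1,0,0,1,0]
    - [1,0,0,1,0]
    - [1,0,0,1,0]
    - [1,0,0,1,0]
    - [1,-0.4,0,1,0]
    - [1,-0.8,0,1,0]
    - [1,-0.8,0,1,0]
    - [1,-0.8,0,0.6,0]
    - [1,-0.6,0,0,0]
    - [1,0,0,0,0]

```text
clock: 9.18
tool_pos: [0.4462, 0.3258, 0.2284]
orientation: [[0.997, 0.071, 0.001], [0.071, -0.997, 0.003], [0.001, -0.003, -1.0]]
contact_force: [0.1, -0.1, 0.3]
opening: 0.0305
```

```bash
python3 - <<'E'
from h import *
snap('side','side4.png');a=cv2.imread('pics/side4.png')[0:330,60:400]
cv2.imwrite('pics/s4c.png',cv2.resize(a,None,fx=1.8,fy=1.8,interpolation=cv2.INTER_CUBIC))
E
```

```text
(no output)
```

View pics/s4c.png

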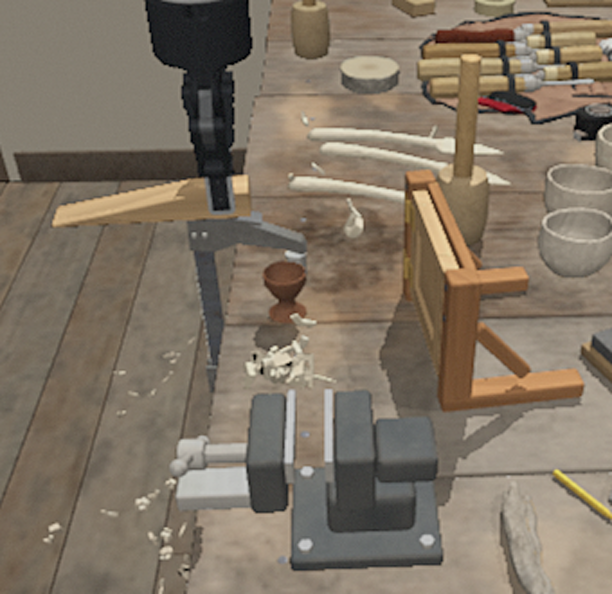

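Request:
carry_out:
  motion:
    - [1,0,-0.4,0,-1]
    - [1,0,-0.4,0,-1]
    - [1,0,-0.4,0,-1]
    - [1,0,-0.4,0,-1]
    - [1,0,-0.4,0,-1]
    - [1,0,0,0,-1]
    - [1,0,0,0,-1]
    - [1,0,0,0,-1]
    - [1,0,0,0,-1]
    - [1,0,0,0,-1]
    - [1,0,0,0,-1]
    - [1,0,0,0,-1]

```text
clock: 10.23
tool_pos: [0.4484, 0.275, 0.2254]
orientation: [[0.369, -0.929, -0.002], [-0.929, -0.369, -0.002], [0.001, 0.002, -1.0]]
contact_force: [0.9, -0.3, -0.8]
opening: 0.0308
```

Request:
carry_out:
  motion:
    - [1,0,0,0,-1]
    - [1,0,0,0,-1]
    - [1,0,0,0,-1]
    - [1,0,0,0,-1]
    - [1,0,0,0,-1]
    - [1,0,0,0,-1]
    - [1,0,0,0,-1]
    - [1,0,0,0,-1]
    - [1,0,0,0,-1]
    - [1,0,0,0,-1]
    - [1,0,0,0,-1]
    - [1,0,0,0,-1]

```text
clock: 11.23
tool_pos: [0.4484, 0.275, 0.2254]
orientation: [[-0.77, -0.638, -0.002], [-0.638, 0.77, -0.002], [0.002, -0.0, -1.0]]
contact_force: [-0.2, -0.3, -1.1]
opening: 0.0307
```

Request:
carry_out:
  motion:
    - [1,0,0,0,-1]
    - [1,0,0,0,-1]
    - [1,0,0,0,-1]
    - [1,0,0,0,-1]
    - [1,0,0,0,-1]
    - [1,0,0,0,-0.5]
    - [1,0,0,0,0]
    - [1,0,0,0,0]

```text
clock: 11.9
tool_pos: [0.4483, 0.2752, 0.2256]
orientation: [[-0.992, -0.123, -0.001], [-0.123, 0.992, -0.001], [0.001, -0.001, -1.0]]
contact_force: [-0.6, 0.5, -0.5]
opening: 0.0306
```

Request:
carry_out:
  motion:
    - [1,0.2,0.8,0,0]
    - [1,0.3,0.8,-0.2,0]
    - [1,0.3,0.8,-0.5,0]
    - [1,0.3,0.84,-0.9,0]
    - [1,0,0,-1,0]
    - [1,0,0,-1,0]
    - [1,0,0,-1,0]
    - [1,0,0,-1,0]
    - [1,0,0,-0.8,0]
    - [1,0,0,-0.5,0]
    - [1,0,0,0,0]
    - [1,0,0,0,0]

```text
clock: 12.9
tool_pos: [0.4757, 0.3561, 0.0533]
orientation: [[-0.992, -0.123, -0.001], [-0.123, 0.992, -0.002], [0.001, -0.002, -1.0]]
contact_force: [-0.1, 0.6, -0.2]
opening: 0.0307
```

```bash
python3 - <<'E'
from h import *
np.set_printoptions(precision=4,suppress=True)
print(monitor.get_state()['tool_pos'])
for n in('side','wrist'): 
    snap(n,n+'5.png')
a=cv2.imread('pics/side5.png')[80:280,100:400]
b=cv2.imread('pics/wrist5.png')
cv2.imwrite('pics/c5.png',cv2.vconcat([cv2.resize(a,(450,300)),cv2.resize(b,(450,300))]))
E
```

```text
[0.4757 0.3561 0.0533]
```

View pics/c5.png

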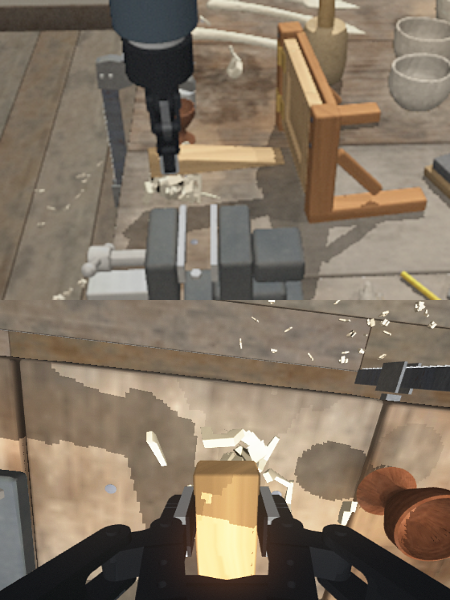

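Request:
carry_out:
  motion:
    - [1,0,0,-0.8,0]
    - [1,0,0,-0.6,0]
    - [1,0,0,-0.3,0]
    - [1,0,0,-0.1,0]
    - [1,0,0,0,0]
    - [1,0,0,0,0]

```text
clock: 13.5
tool_pos: [0.4763, 0.3571, 0.01]
orientation: [[-0.992, -0.122, 0.001], [-0.122, 0.992, 0.001], [-0.002, 0.001, -1.0]]
contact_force: [0.5, -0.1, -0.2]
opening: 0.0305
```

Request:
carry_out:
  motion:
    - [1,0,0,-0.06,0]
    - [1,0,0,-0.04,0]
    - [1,0,0,0,0]
    - [1,0,0,0,0]

```text
clock: 13.83
tool_pos: [0.4762, 0.3571, 0.0074]
orientation: [[-0.992, -0.122, 0.002], [-0.122, 0.992, 0.001], [-0.002, 0.001, -1.0]]
contact_force: [-1.1, -0.5, 5.0]
opening: 0.0301
```

Request:
carry_out:
  motion:
    - [1,0.3,0.036,0.02,0]
    - [1,0.4,0.048,0,0]
    - [1,0.4,0.048,0,0]
    - [1,0.4,0.048,0,0]
    - [1,0.4,0.048,0,0]
    - [1,0.2,0.024,0,0]
    - [1,0,0,0,0]
    - [1,0,0,0,0]

```text
clock: 14.5
tool_pos: [0.5296, 0.3631, 0.0074]
orientation: [[-0.993, -0.122, 0.002], [-0.122, 0.993, 0.001], [-0.002, 0.001, -1.0]]
contact_force: [3.4, -0.1, 2.7]
opening: 0.0305
```

```bash
python3 - <<'E'
from h import *
snap('side','side6.png')
a=cv2.imread('pics/side6.png')[100:250,180:400]
cv2.imwrite('pics/c6.png',cv2.resize(a,None,fx=3,fy=3,interpolation=cv2.INTER_CUBIC))
E
```

```text
(no output)
```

View pics/c6.png

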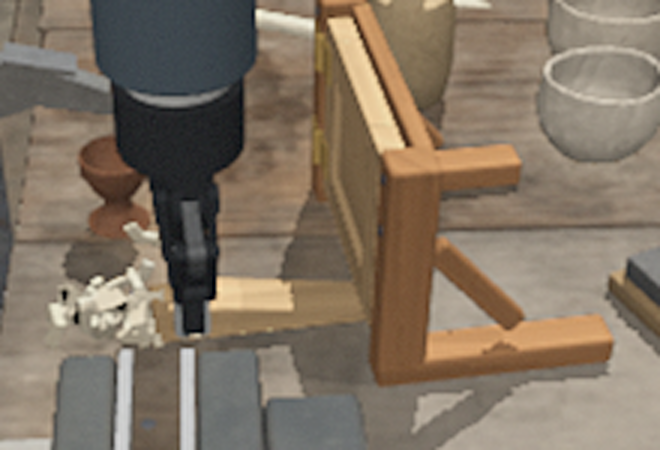

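Request:
carry_out:
  motion:
    - [1,0.1,0.012,0,0]
    - [1,0.1,0.012,0,0]
    - [1,0,0,0,0]

```text
clock: 14.8
tool_pos: [0.5328, 0.3635, 0.0074]
orientation: [[-0.993, -0.122, -0.001], [-0.122, 0.993, -0.0], [0.001, 0.0, -1.0]]
contact_force: [-1.8, -1.2, 6.2]
opening: 0.0307
```

Request:
carry_out:
  motion:
    - [1,0.1,0.012,0.02,0]
    - [1,0.1,0.012,0,0]
    - [1,0,0,0,0]

```text
clock: 15.05
tool_pos: [0.5381, 0.364, 0.0074]
orientation: [[-0.993, -0.122, -0.0], [-0.122, 0.993, -0.0], [0.0, -0.0, -1.0]]
contact_force: [-1.7, -0.8, 4.9]
opening: 0.0307
```

Request:
carry_out:
  motion:
    - [1,0.1,0.012,0,0]
    - [1,0.1,0.012,0,0]
    - [1,0,0,0,0]

```text
clock: 15.3
tool_pos: [0.5433, 0.3646, 0.0074]
orientation: [[-0.993, -0.122, -0.0], [-0.122, 0.993, -0.0], [0.0, -0.0, -1.0]]
contact_force: [-1.2, 0.3, 4.9]
opening: 0.0304
```

Request:
carry_out:
  motion:
    - [1,0.08,0.01,0.01,0]
    - [1,0.08,0.01,0,0]
    - [1,0,0,0,0]

```text
clock: 15.55
tool_pos: [0.5474, 0.3651, 0.0074]
orientation: [[-0.993, -0.122, -0.0], [-0.122, 0.993, -0.0], [0.0, -0.0, -1.0]]
contact_force: [-1.0, -0.6, 3.8]
opening: 0.0304
```

Request:
carry_out:
  motion:
    - [1,0.08,0.01,0,0]
    - [1,0.08,0.01,0,0]
    - [1,0,0,0,0]

```text
clock: 15.8
tool_pos: [0.5516, 0.3656, 0.0074]
orientation: [[-0.993, -0.122, 0.0], [-0.122, 0.993, -0.0], [-0.0, -0.0, -1.0]]
contact_force: [-0.8, 0.7, 2.2]
opening: 0.0307
```

Request:
carry_out:
  motion:
    - [1,0.08,0.01,0,0]
    - [1,0.08,0.01,0,0]
    - [1,0,0,0,0]

```text
clock: 16.05
tool_pos: [0.5555, 0.3661, 0.0074]
orientation: [[-0.993, -0.122, 0.0], [-0.122, 0.993, -0.0], [-0.0, -0.0, -1.0]]
contact_force: [-0.9, -1.1, 2.9]
opening: 0.0304
```

Request:
carry_out:
  motion:
    - [1,0.08,0.01,0,0]
    - [1,0.08,0.01,0,0]
    - [1,0,0,0,0]

```text
clock: 16.3
tool_pos: [0.5589, 0.3665, 0.0074]
orientation: [[-0.993, -0.122, -0.001], [-0.122, 0.993, -0.0], [0.001, -0.0, -1.0]]
contact_force: [-3.1, -1.6, 3.7]
opening: 0.0305
```

Request:
carry_out:
  motion:
    - [1,0.08,0.01,0,0]
    - [1,0.08,0.01,0,0]
    - [1,0,0,0,0]

```text
clock: 16.55
tool_pos: [0.5621, 0.3669, 0.0074]
orientation: [[-0.993, -0.122, -0.002], [-0.122, 0.993, -0.001], [0.002, -0.001, -1.0]]
contact_force: [-6.4, -0.5, 5.1]
opening: 0.0305
```

Request:
carry_out:
  motion:
    - [1,0.08,0.01,0,0]
    - [1,0.08,0.01,0,0]
    - [1,0,0,0,0]

```text
clock: 16.8
tool_pos: [0.5652, 0.3672, 0.0074]
orientation: [[-0.993, -0.122, -0.004], [-0.122, 0.993, -0.001], [0.004, -0.001, -1.0]]
contact_force: [-9.2, -1.4, 7.2]
opening: 0.0306
```

Request:
carry_out:
  motion:
    - [1,0.08,0.01,0.02,0]
    - [1,0.08,0.01,0,0]
    - [1,0,0,0,0]

```text
clock: 17.05
tool_pos: [0.5683, 0.3674, 0.0074]
orientation: [[-0.993, -0.122, -0.006], [-0.122, 0.993, -0.002], [0.006, -0.001, -1.0]]
contact_force: [-11.1, -1.0, 6.9]
opening: 0.0307
```

Request:
carry_out:
  motion:
    - [1,0.08,0.01,0.02,0]
    - [1,0.08,0.01,0,0]
    - [1,0,0,0,0]

```text
clock: 17.3
tool_pos: [0.5713, 0.3677, 0.0074]
orientation: [[-0.993, -0.122, -0.007], [-0.121, 0.993, -0.003], [0.008, -0.002, -1.0]]
contact_force: [-13.9, -1.7, 7.1]
opening: 0.0304
```

Request:
carry_out:
  motion:
    - [1,0.08,0.01,0,0]
    - [1,0.08,0.01,0,0]
    - [1,0,0,0,0]

```text
clock: 17.55
tool_pos: [0.5744, 0.368, 0.0074]
orientation: [[-0.993, -0.121, -0.009], [-0.121, 0.993, -0.003], [0.01, -0.002, -1.0]]
contact_force: [-17.3, -2.9, 9.0]
opening: 0.0305
```

Request:
carry_out:
  motion:
    - [1,0.08,0.01,0.02,0]
    - [1,0.04,0.005,0,0]
    - [1,0,0,0,0]
    - [1,0,0,0,0]
    - [1,0,0,0,0]

```text
clock: 17.97
tool_pos: [0.5765, 0.3682, 0.0074]
orientation: [[-0.993, -0.121, -0.011], [-0.121, 0.993, -0.004], [0.011, -0.003, -1.0]]
contact_force: [-19.1, -1.9, 9.1]
opening: 0.0305
```

```bash
python3 - <<'E'
from h import *
np.set_printoptions(precision=4,suppress=True)
print(monitor.get_state()['contact_force'])
for n in('side','wrist'):
    snap(n,n+'7.png')
    for t in ['wedge','wedge_butt']:
        r=viewer.place_of(t,n);print(n,t,[(np.round(a['xy'],1).tolist(),round(a['score'],2),onz(n,a['xy'],0.012 if t=='wedge_butt' else 0)) for a in r[:2]])
a=cv2.imread('pics/side7.png')[100:250,180:400]
cv2.imwrite('pics/c7.png',cv2.vconcat([cv2.resize(a,(440,300)),cv2.resize(cv2.imread('pics/wrist7.png'),(440,300))]))
E
```

```text
[-19.1204  -1.8671   9.1488]
side wedge [([291.7, 203.2], 0.8, array([0.6242, 0.3747, 0.    ]))]
side wedge_butt [([256.2, 203.5], 0.98, array([0.5551, 0.3625, 0.012 ]))]
wrist wedge [([280.8, 378.2], 0.63, array([0.6343, 0.3758, 0.    ]))]
wrist wedge_butt [([280.3, 229.2], 0.67, array([0.5509, 0.3655, 0.012 ]))]
```

View pics/c7.png

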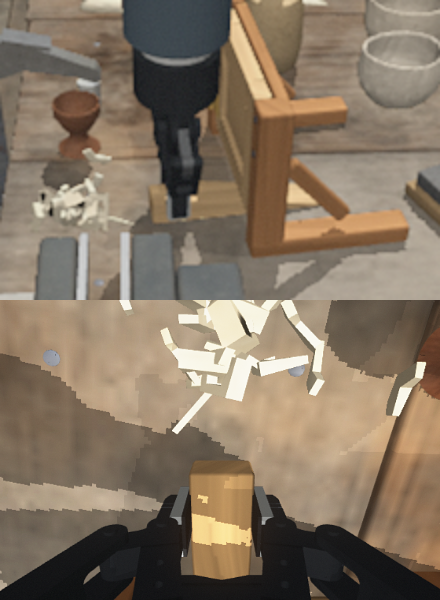

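Request:
carry_out:
  motion:
    - [1,-0.1,-0.012,0,0]
    - [1,-0.1,-0.012,0,0]
    - [1,0,0,0,0]
    - [1,0,0,0,0]

```text
clock: 18.6
tool_pos: [0.576, 0.3683, 0.0075]
orientation: [[-0.993, -0.121, -0.003], [-0.121, 0.993, -0.002], [0.003, -0.001, -1.0]]
contact_force: [-3.4, -1.4, -5.3]
opening: 0.0306
```

Request:
carry_out:
  motion:
    - [0.6,-0.02,0,-0.02,0]
    - [0.3,0,0,0,0]
    - [0,0,0,0,0]
    - [0,0,0,0,0]
    - [0,0,0,0,0]
    - [0,0,0,0,0]
    - [0,0,0,0,0]
    - [0,0,0,0,0]

```text
clock: 19.27
tool_pos: [0.5768, 0.369, 0.0087]
orientation: [[-0.993, -0.122, 0.0], [-0.122, 0.993, 0.0], [-0.0, 0.0, -1.0]]
contact_force: [0.2, -0.1, -0.3]
opening: 0.0852
```

Request:
carry_out:
  motion:
    - [0,0,0,0.6,0]
    - [0,0,0,1,0]
    - [0,-0.4,0,1,0]
    - [0,-0.8,0,1,0]
    - [0,-1,0,1,0]
    - [0,-1,0,1,0]
    - [0,-1,0,1,0]
    - [0,-1,0,1,0]
    - [0,0,0,0,0]
    - [0,0,0,0,0]

```text
clock: 20.1
tool_pos: [0.4463, 0.3699, 0.2013]
orientation: [[-0.992, -0.124, 0.003], [-0.124, 0.992, 0.004], [-0.004, 0.004, -1.0]]
contact_force: [0.2, -0.7, -1.4]
opening: 0.0853
```

```bash
python3 - <<'E'
from h import *
np.set_printoptions(precision=4,suppress=True)
print(monitor.get_state()['contact_force'],monitor.get_state()['tool_pos'])
for n in('top','side'):
    snap(n,n+'8.png')
    for t in ['wedge','wedge_butt','door','frame','offcut','egg_cup']:
        r=viewer.place_of(t,n);print(n,t,[(np.round(a['xy'],1).tolist(),round(a['score'],2),onz(n,a['xy'],0.012 if t=='wedge_butt' else 0)) for a in r[:2]])
a=cv2.imread('pics/side8.png')[100:250,180:400];b=cv2.imread('pics/top8.png')[110:290,140:404]
cv2.imwrite('pics/c8.png',cv2.vconcat([cv2.resize(a,(440,300)),cv2.resize(b,(440,300))]))
E
```

```text
[ 0.2192 -0.7199 -1.4318] [0.4463 0.3699 0.2013]
top wedge [([247.5, 186.2], 0.89, array([0.6384, 0.3782, 0.    ]))]
top wedge_butt [([252.0, 222.8], 0.66, array([0.5497, 0.3648, 0.012 ]))]
top door [([201.8, 191.2], 0.83, array([0.6253, 0.4887, 0.    ]))]
top frame [([231.7, 188.8], 0.72, array([0.6317, 0.4164, 0.    ]))]
top offcut [([355.2, 163.9], 0.88, array([0.6948, 0.1187, 0.    ]))]
top egg_cup [([204.3, 251.7], 0.92, array([0.4799, 0.479 , 0.    ]))]
side wedge [([297.3, 204.1], 0.93, array([0.6348, 0.3715, 0.    ]))]
side wedge_butt [([255.1, 205.0], 0.64, array([0.5529, 0.3581, 0.012 ]))]
side door [([287.2, 168.3], 0.97, array([0.6241, 0.4912, 0.    ]))]
side frame [([294.1, 190.1], 0.91, array([0.6324, 0.4156, 0.    ]))]
side offcut [([351.9, 304.7], 0.94, array([0.6978, 0.1233, 0.    ]))]
side egg_cup [([218.8, 171.6], 0.97, array([0.4794, 0.4856, 0.    ]))]
```

View pics/c8.png

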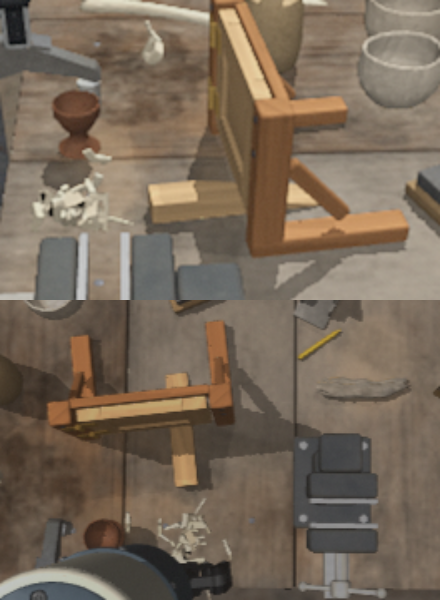

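```bash
python3 -c "
from rig import workorder
print(workorder.close_job())"
```

```text
the job is handed in; nothing more can be done
None
```

The door is shut with the wedge jammed flat under it from the front, and the job is handed in at about 20 s of the 72 s allowed. No verdict was reported.

**Shutting the door:** I pushed it shut with closed fingers until it met its stop, at about 16 N.

**Driving the wedge:** It was lying with its butt towards the door, so I lifted it by the tail, turned it about 177° and slid it in thin end first. It first touched the door with the grip at about x = 0.5565 m. I then drove it about 20 mm further in small steps, and the push rose evenly to 19 N. I eased off the push, opened the fingers and backed away.

**Last checks:**
- **Pinch:** There is no direct reading. The 20 mm of travel suggests about 16 N, and the final push suggests 15 to 24 N. Both lie between the 8 N and 35 N limits.
- **Wedge position:** It did not slip in the grip. In the last pictures it lies flat, with its butt about 80 mm in front of the door.
- **Door:** It looks flush in the frame in both the top and side views.
- **Bystanders:** The offcut and egg cup read within a few mm of where they started, which is detection noise.
- **Robot:** The gripper is clear of everything, and the wrist force is back to about 1 N.

No check failed. The networks' estimates of the wedge butt differed by up to 7 mm between cameras, which doesn't affect the result.

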